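# Roll a sample jar home in the reader and press its key

### The job

With your fingertips, gently push the lying sample jar up the sloped gutter of the reader, over the crest and home against the stop at the top, so that it stays there and does not roll back. Then press the green key right down once it is home, and let it come up again. Only push the jar, slowly: do not grip, lift or flick it, or let it run back down, do not press the key before the jar is home, and leave the other things on the bench where they stand.

Things in the scene. Friction and masses are not known exactly. Their poses are not given: they have to be found in the camera images.
- jar: the sample jar to be read: white, pale blue label, orange cap flush with it, a plain cylinder 44 mm across, 64 mm long, about 0.09 kg. It lies across the gutter and rolls along it; 1 to 3 N moves it. Origin at its centre, y along its axis (x and z turn as it rolls). It starts resting against the low lip, its centre at x = -84 mm, height 53 mm in the reader's frame.
- reader: the fixed jar reader: a cream box (optics head) with a white feed gutter before it. Origin on the bench; x points level up the gutter to the head, y across, z up. The head spans x = 85 to 185 mm, is 110 mm wide and 100 mm tall; its upright front face at x = 85 mm is the stop. The gutter floor is 70 mm wide between teal rails 6 mm thick that rise 10 mm above the floor beside them.
- gutter_low (a point): middle of the white floor's low end: x = -100 mm, height 28 mm in the reader's frame. Here stands the teal lip, 6 mm thick (x = -106 to -100 mm), top at height 38 mm. From here the floor climbs at 10 degrees to the crest. Let go anywhere before the crest, the jar rolls back to the lip.
- gutter_crest (a point): middle of the floor's crest: x = 40 mm, height 53 mm in the reader's frame. Beyond it the floor dips at 10 degrees to height 45 mm at the stop (x = 85 mm). The jar's centre passes over the crest at height 75 mm.
- jar_home (a point): where the jar's centre lies when it is home in the dip against the stop: x = 63 mm, height 71 mm in the reader's frame. Pushed past the crest the jar settles here and stays by itself. The stop is rigid.
- read_key_top (a point): centre of the top of the green push key, 30 mm across, on the cream key box (90 x 70 mm, 30 mm tall, fixed to the bench to the left or right of the gutter). The key is pressed straight down; its top is 52 mm above the bench when it is up.
- read_key (a joint): travel of the green key in m: 0 up, 0.006 fully down; it counts as pressed beyond 0.0045. Sprung: about 5 N holds it fully down, and it comes up by itself.
- jar_a: a spare jar of the same kind (44 mm across, 64 mm tall, cap up), standing on the bench beside the gutter on the reader's +y side; origin at its centre, 32 mm above the bench. A bystander, loose.
- jar_b: as jar_a, on the reader's -y side of the gutter. A bystander, loose.
- rack: blue tube rack 100 x 60 mm, 72 mm tall over the coloured tube caps; origin under its centre on the bench. Stands to one side of the gutter, with the key box on the other side. A bystander, loose.
- beaker: glass beaker, 72 mm across the rim, 85 mm tall; origin under its centre. A bystander, loose.
- tip_box: box of pipette tips with yellow-green lid, 121 x 86 mm, 67 mm tall; origin under its centre. A bystander, loose.
- wash_bottle: white bottle, 68 mm across, 170 mm tall; origin under its centre, off to the robot's right. A bystander, loose.

How it is judged (in metres and radians):
On the way, in this order (a step that is already met when the one before it is completed fails the run):
1. the jar lies home in the dip against the stop (x of jar in the frame of reader between 0.055 and 0.07 m and y of jar in the frame of reader between -0.01 and 0.01 m and z of jar in the frame of reader between 0.064 and 0.078 m and angle between the y axis of jar and the y axis of reader, either way round below 0.2 rad), for 0.2 s.
2. the green key is pressed down (value of joint read_key above 0.0045 m), for 0.05 s.
At the end, for the whole second after the job is handed in: the jar lies at rest in the dip against the stop (its centre within about 8 mm of the home position along the gutter, 10 mm across, its axis within 0.2 rad of square to the gutter) and the key is up again (all of step 1 and linear speed of jar below 0.02 m/s and value of joint read_key below 0.0015 m); the robot touches nothing.
It fails at once if the jar is lifted off the gutter or leaves it (z of jar in the frame of reader above 0.088 m or (x of jar in the frame of reader below -0.03 m and z of jar in the frame of reader above 0.076 m) or y of jar in the frame of reader above 0.025 m or y of jar in the frame of reader below -0.025 m or x of jar in the frame of reader below -0.115 m).
It fails at once if the jar is flicked or runs away (faster than 0.4 m/s) (linear speed of jar above 0.4 m/s).
It fails at once if the jar is squeezed or shoved hard (over 35 N) (contact force between the fingers and jar above 35 N).
It fails at once if the key is pressed while the jar is not home (value of joint read_key above 0.003 m and x of jar in the frame of reader below 0.05 m).
It fails at once if a bystander is moved more than 20 mm or tipped (distance of any of jar_a, jar_b, rack, beaker, tip_box, wash_bottle from where it was at the start of the episode above 0.02 m or angle between any of jar_a, jar_b, rack, beaker, tip_box, wash_bottle's own z axis and vertical above 0.3 rad).
It also fails if it takes over 51 s, if anything falls off the work surface, if the arm or the gripper's body presses on something with over 40 N, if the wrist force passes 120 N, or if a joint passes its speed limit or range.

### The arm

A 6-joint arm with a two-finger parallel gripper is mounted at the origin on the work surface. World frame = base frame: x ahead of the robot, y to its left, z up, the work surface at z = 0. Lengths are in mm, angles in rad, forces in N, time in s.
With the tool pointing down it reaches from about 350 to 975 mm from the base axis. Payload 17.4 kg.
Tool frame: the origin (TCP) lies at the very end of the fingers, on their centre line; the grasp point (between the pads) lies behind it (arm.grasp_offset is the z of the grasp point in the tool frame, in mm); z points along the fingers, x is the direction in which the jaws open and shut, and the axes are right-handed (so a half turn about z gives the same grasp; the last joint's range is limited). The gripper opens to 85 mm and grips with 20 to 120 N. Pads are 22 mm wide; open, the fingers measure 114 mm over their backs; the gripper's body (76 mm by 85 mm) begins 54 mm behind the grasp point. The pads swing forward as they close: fully open they stand 13 mm farther back than shut.
Start: joints at [-0.038, 0.116, 1.442, -0, 1.584, -0.038], TCP at [675.005, -0.009, 191.703] pointing down, gripper open.
Joint ranges: [-2.83, 2.83], [-0.83, 2.19], [0.07, 2.5], [-1.14, 4.28], [0.01, 3], [-2.97, 2.97]. Speed limits (rad/s): [1.89, 1.89, 2.22, 3.14, 3.14, 3.14].

### API

Orientations are given as a unit quaternion [w, x, y, z].
In Python, from workcell import arm gives the robot as it stands. The module is installed in compiled form; this text tells all that it offers.
- The arm moves only by the tool step_arm, never from a script. Its arguments are lists of equal length, an entry for each row: "xyz": the shift along the tool's x, y, z in m, a list of three; "rot": the turn, a rotation vector about the tool's x, y, z in rad, a list of three; "claw": the gripper's target within -1 to 1 (fully open at 1, half-way at 0, shut at -1). In form: {"xyz": [[tx, ty, tz], ...], "rot": [[rx, ry, rz], ...], "claw": [claw, ...]}. A call has 1 to 8 rows; each row shifts and turns the commanded pose from where the row before left it, along the tool's axes as they then stand; what a row does not reach is not made up. A row lasts 1/8 s, in which the tool goes at most 62.5 mm and 10.7 degrees, less where a joint would pass 70% of its speed; a pose out of reach is approached as far as the arm can. A call is refused whole if a number of a shift passes 0.0625 or a number of a turn 0.188, either way. A call with a gripper value outside its range is refused whole. The fingers move at their own pace and stop on an object; the grip force is fixed at half the most. Time passes only in rows, so rows that do not move let the fingers close. It gives the time, the measured TCP pose, the force and the opening at its end, in the units of the state.
- arm.observe(): the state, without advancing time (a new reading comes with each control period).
- arm.grab_frame(name): name is "scene" or "side" or "wrist"; returns (picture, depth): 384x512x3 uint8, blue, green, red; 384x512 float32, mm along the optical axis (not along the pixel's ray), 0 where there is no reading.
- arm.get_calibration(name): a dict with "mtx" (3x3 intrinsics, pixels), "k1" (the pictures are not rectified: a ray, as slopes to the right and down, at radius r is drawn at 1 + k1 r^2 times it, then the intrinsics apply), "extrinsics" (4x4, takes a point from world to camera coordinates). Camera axes: x right, y down, z forward; pixel columns grow to the right and rows downward; lengths in mm; the calibration is good to about 2 mm. A picture is of the moment at which its call begins: read the wrist's pose just before it. get_calibration takes no time and is no camera call; for the wrist camera it gives the pose at the moment of the call.
- arm.job_done(): hands the job in, once; it reports no verdict.
Trained networks look in the newest picture that a camera, given by its name, has taken for a name from the list of things; names that differ only in an ending like _2 or _b are one class to them, and where a whole thing is asked for, a point or a joint stands for the part that bears it (a point fixed in the world has none). Each returns a list of dicts, best first, with "p" (0 to 1); they miss things now and then, are a little off and sometimes report something else, mostly with a low value. They report only what shows in the picture. A call takes as long as a camera call.
- arm.search_frame(camera, thing): "xy" ([column, row] as shares, 0 to 1, of the picture: columns of its width, rows of its height, amid what is visible of it).
The state is a dict: "time_s": time; "joint_positions": joint angles; "qvel": joint speeds; "joint_efforts": joint torques, N m; "tcp_pos": TCP position; "ee_rot": TCP orientation; "ft_force": force on the tool from outside, world axes, zero at the start; "wrist_torque": the same for the moment, N m; "gripper_width": finger opening in mm.
Only numpy, scipy, OpenCV 4.12 (cv2) and the standard library are available. Lean on these libraries where they do the work, as an engineer would, in place of code of your own. Each camera call takes 0.05 s, during which the arm holds its last target.

## Working session

There is one attempt and no reset: what is moved stays moved. The work goes in short steps, Python scripts to look and compute and a tool call to move; the robot and the scene stay as the last step left them, time stands still between calls to the robot, and variables do not carry over. Pictures are saved under pics/ and viewed, and the job is handed in when it is done.

Besides the shell and the picture viewer there is one more tool, called after "Call:" as name(argument=value, ...), one argument or row to a line, values as JSON. step_arm: Moves the arm, as the interface text tells. Its arguments: {"type":"object","properties":{"xyz":{"type":"array","items":{"type":"array","items":{"type":"number"}}},"rot":{"type":"array","items":{"type":"array","items":{"type":"number"}}},"claw":{"type":"array","items":{"type":"number"}}},"required":["xyz","rot","claw"]}

```bash
mkdir -p pics; cat > h.py <<'E'
import numpy as np, cv2
from workcell import arm
def unproj(c,u,v,d):
    K=np.array(c["mtx"]);k=c["k1"]
    xd=np.array([(u-K[0,2])/K[0,0],(v-K[1,2])/K[1,1]]);x=xd.copy()
    for _ in range(20): x=xd/(1+k*(x@x))
    p=np.array([x[0]*d,x[1]*d,d,1]);return (np.linalg.inv(np.array(c["extrinsics"]))@p)[:3]
def proj(c,P):
    q=(np.array(c["extrinsics"])@np.append(P,1))[:3];s=q[:2]/q[2];s=s*(1+c["k1"]*(s@s));K=np.array(c["mtx"])
    return K[0,0]*s[0]+K[0,2],K[1,1]*s[1]+K[1,2]
def cloud(c,D):
    K=np.array(c["mtx"]);k=c["k1"]
    v,u=np.mgrid[0:D.shape[0],0:D.shape[1]]
    xd=np.stack([(u-K[0,2])/K[0,0],(v-K[1,2])/K[1,1]],-1);x=xd.copy()
    for _ in range(20): x=xd/(1+k*(x**2).sum(-1,keepdims=True))
    P=np.concatenate([x*D[...,None],D[...,None],np.ones_like(D)[...,None]],-1)
    W=P@np.linalg.inv(np.array(c["extrinsics"])).T
    W=W[...,:3];W[D==0]=np.nan;return W
E
python3 - <<'E'
from h import *
for n in("scene","side"):
    I,D=arm.grab_frame(n);c=arm.get_calibration(n);cv2.imwrite(f"pics/{n}0.png",I);np.savez(f"{n}0.npz",I=I,D=D,**{k:np.array(v) for k,v in c.items()})
    W=cloud(c,D)
    for t in("jar","reader","gutter_low","gutter_crest","jar_home","read_key_top","rack","beaker","tip_box","wash_bottle"):
        for r in arm.search_frame(n,t)[:4]:
            u,v=int(r["xy"][0]*512),int(r["xy"][1]*384);print(n,t,round(r["p"],2),u,v,np.round(W[v,u]))
print(arm.observe())
E
```

```text
scene jar 0.88 297 147 [596. 130.  42.]
scene jar 0.84 257 143 [509.  50.  73.]
scene jar 0.83 244 182 [558. -75.  65.]
scene jar 0.75 158 225 [ 460. -306.   52.]
scene reader 0.67 294 183 [680. -21. 103.]
scene gutter_low 0.98 295 178 [673.  -6. 102.]
scene gutter_crest 0.62 293 181 [673. -16. 101.]
scene jar_home 0.72 294 180 [674. -13. 103.]
scene read_key_top 0.64 159 226 [ 465. -307.   53.]
scene read_key_top 0.3 295 146 [590. 126.  46.]
scene rack 0.38 292 95 [647. -23. 390.]
scene beaker 0.39 291 181 [669. -18. 100.]
scene tip_box 0.65 233 292 [ 726. -333.   66.]
scene tip_box 0.24 296 181 [680. -11. 100.]
scene wash_bottle 0.94 138 311 [ 609. -500.  124.]
side jar 0.55 249 212 [535. -76.  46.]
side jar 0.48 220 178 [586. 136.  67.]
side jar 0.47 213 198 [481.  48.  70.]
side reader 0.86 255 190 [627. -11.  61.]
side gutter_low 0.56 255 192 [623. -16.  56.]
side gutter_low 0.51 217 198 [486.  32.  75.]
side gutter_crest 0.66 253 190 [631.   4.  52.]
side gutter_crest 0.17 176 178 [483. 284.  50.]
side jar_home 0.64 256 191 [626. -17.  59.]
side read_key_top 0.55 284 256 [ 454.
[... 198 characters left out ...]
s': 1.1, 'joint_positions': array([-3.78109151e-02,  1.15972813e-01,  1.44158141e+00,  1.79151761e-05,
        1.58401258e+00, -3.78174434e-02]), 'qvel': array([ 0.00041849,  0.00062639, -0.0001796 ,  0.00012397, -0.00040737,
        0.00178348]), 'joint_efforts': array([-8.25275420e-04, -7.31764054e+01, -6.32648635e+01, -7.28416853e-05,
        9.75422372e-04,  1.37131258e-05]), 'tcp_pos': array([ 6.75007335e+02, -1.06727224e-02,  1.91733025e+02]), 'ee_rot': array([-8.46176727e-06,  1.00000000e+00,  3.38261125e-06,  1.32544316e-05]), 'ft_force': array([-0.72374085, -0.23574432, -0.08235049]), 'wrist_torque': array([ 0.00717277,  0.03308002, -0.00518635]), 'gripper_width': 85.14438003817473}
```

View pics/scene0.png

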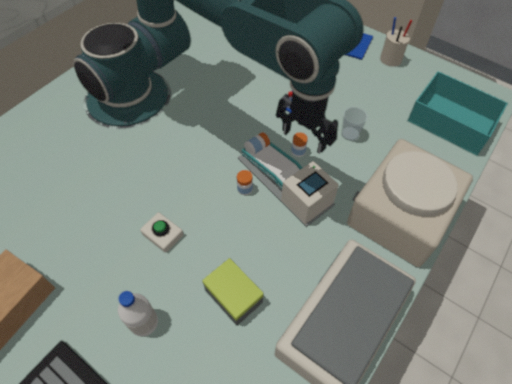

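View pics/side0.png

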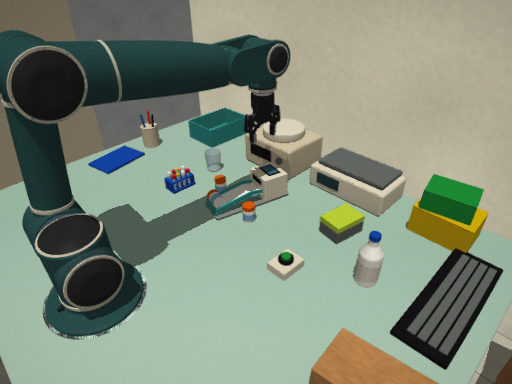

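The scene view shows the jar at about (257,143), the reader head at (315,190), and spare jars at (300,142) and (244,182). The key is at (160,228), the tip box at (233,290) and the bottle at (138,312). Next I'll fit the reader frame.

```bash
python3 - <<'E'
from h import *
I,D=arm.grab_frame("wrist");cv2.imwrite("pics/w0.png",I);c=arm.get_calibration("wrist");np.savez("w0.npz",I=I,D=D,**{k:np.array(v) for k,v in c.items()})
print(np.round(np.linalg.inv(c["extrinsics"]),2))
ims=[]
for n,(a,b,w,h) in (("scene",(210,110,150,115)),("side",(190,150,110,85))):
    I=np.load(n+"0.npz")["I"][b:b+h,a:a+w];ims.append(cv2.resize(I,(750,int(750*h/w)),interpolation=cv2.INTER_CUBIC));cv2.imwrite(f"pics/{n}z.png",ims[-1])
for n in("scene","side"):
    d=np.load(n+"0.npz");c={k:d[k] for k in("mtx","k1","extrinsics")};W=cloud(c,d["D"]).reshape(-1,3)
    m=(abs(W[:,2]-101)<4)&(abs(W[:,0]-690)<110)&(abs(W[:,1]+20)<110)
    P=W[m,:2].astype(np.float32);print(n,len(P),np.median(W[m,2]),cv2.minAreaRect(P))
    print(np.round(np.percentile(P,[2,50,98],axis=0)))
    m=(abs(W[:,2]-52)<2)&(abs(W[:,0]-460)<30)&(abs(W[:,1]+307)<30);print("key",m.sum(),W[m].mean(0),W[m].min(0),W[m].max(0))
E
```

```text
[[ 1.0000e+00 -0.0000e+00 -0.0000e+00  6.7610e+02]
 [-0.0000e+00 -9.6000e-01 -2.8000e-01  7.0330e+01]
 [-0.0000e+00  2.8000e-01 -9.6000e-01  3.7451e+02]
 [ 0.0000e+00  0.0000e+00  0.0000e+00  1.0000e+00]]
scene 1274 101.51990334699462 ((713.2069091796875, 6.980033874511719), (111.12398529052734, 100.1705322265625), 75.7687759399414)
[[662. -49.]
 [714.   3.]
 [765.  61.]]
key 73 [ 462.2342312  -306.20496226   52.03903493] [ 447.9653264  -320.01820714   50.05163234] [ 477.63507695 -291.39020759   53.99583763]
side 415 101.08345860231361 ((711.0993041992188, 3.2487335205078125), (117.10305786132812, 101.4588623046875), 77.025146484375)
[[659. -54.]
 [707.  -2.]
 [759.  59.]]
key 49 [ 462.01768035 -308.83882059   51.94244061] [ 448.55944279 -321.52194552   50.01670239] [ 474.95382318 -295.18770287   53.99338873]
```

```bash
sleep 1
```

```text
(no output)
```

View pics/w0.png

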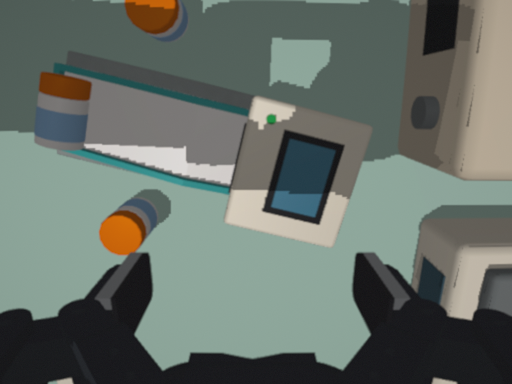

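View pics/scenez.png

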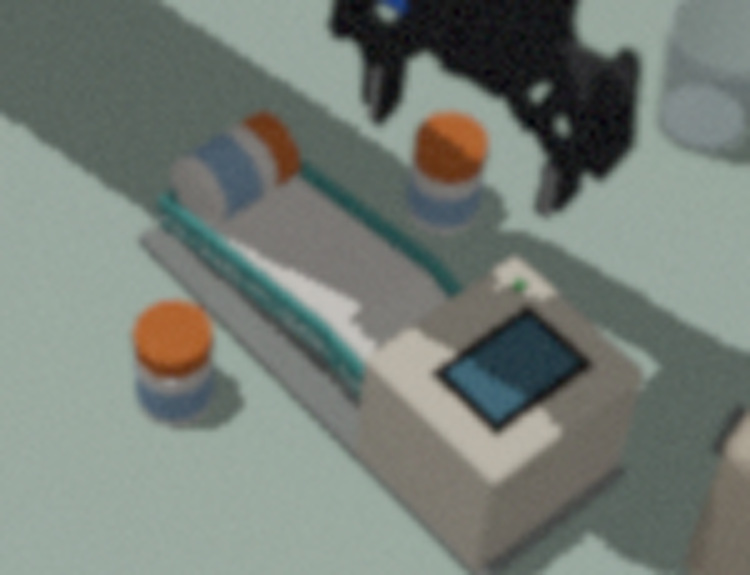

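The wrist view shows everything clearly. The jar is at (62,110), the teal rails run from (60,70) to (250,110) and from (80,150) to (230,190), and the head top is a quad around (298,170). I'll fit the frame from it.

```bash
python3 - <<'E'
from h import *
d=np.load("w0.npz");c={k:d[k] for k in("mtx","k1","extrinsics")};W=cloud(c,d["D"]);I=d["I"]
V=W.reshape(-1,3);m=(abs(V[:,2]-100)<3)&(abs(V[:,0]-710)<80)&(abs(V[:,1])<80)
P=V[m,:2].astype(np.float32);r=cv2.minAreaRect(P);print(len(P),V[m,2].mean(),r)
b=cv2.boxPoints(r);print(b)
hsv=cv2.cvtColor(I,cv2.COLOR_BGR2HSV)
t=((hsv[...,0]>80)&(hsv[...,0]<100)&(hsv[...,1]>140)).reshape(-1)&(V[:,2]>30)&(V[:,2]<80)&(V[:,0]<680)
Q=V[t];print(len(Q))
a=np.deg2rad(-(90-r[1][0]*0)) if 0 else None
# yaw from rail lines
best=None
for ang in np.deg2rad(np.arange(-25,0,.25)):
    y=Q[:,:2]@[-np.sin(ang),np.cos(ang)];h=np.histogram(y,bins=np.arange(-400,400,2))[0];s=np.sort(h)[-8:].sum()
    e=(h**2).sum()
    if best is None or e>best[0]: best=(e,ang)
print("rail yaw",np.rad2deg(best[1]))
for deg in (np.rad2deg(best[1]),-13,-14,-15):
    A=np.deg2rad(deg);y=Q[:,:2]@[-np.sin(A),np.cos(A)];mid=(y.min()+y.max())/2;l=y<mid
    print(deg,np.round(np.percentile(y[l],[2,50,98])),np.round(np.percentile(y[~l],[2,50,98])), y[l].std(),y[~l].std())
    yh=P@[-np.sin(A),np.cos(A)];xh=P@[np.cos(A),np.sin(A)];print(np.percentile(yh,[.5,99.5]),np.percentile(xh,[.5,99.5]))
# jar
j=(V[:,2]>64)&(V[:,2]<80)&(V[:,0]<540)&(V[:,0]>460)&(abs(V[:,1]-50)<60)
J=V[j];print(len(J),J.mean(0),J.max(0),J.min(0),cv2.minAreaRect(J[:,:2].astype(np.float32)))
E
```

```text
14035 100.89888857706255 ((712.3616333007812, 8.267890930175781), (109.48950958251953, 99.88590240478516), 76.02965545654297)
[[650.6795   -32.80035 ]
 [747.6109   -56.91477 ]
 [774.04376   49.336132]
 [677.11237   73.45055 ]]
1871
rail yaw -13.75
-13.75 [138. 141. 143.] [213. 216. 218.] 1.6326178778185132 1.3368621029424719
[124.09937062 231.36382371] [640.72708438 738.09255325]
-13 [130. 134. 137.] [206. 209. 212.] 1.780513754136774 1.5281775984302963
[115.00440057 222.36299686] [642.92176797 740.51735828]
-14 [140. 143. 146.] [215. 219. 221.] 1.6270156807903724 1.356626881979633
[127.16840333 234.3573946 ] [639.93854045 737.28380277]
-15 [149. 153. 156.] [223. 228. 231.] 1.823223116879753 1.7980374252494318
[139.10867771 246.42456741] [636.56637154 734.03040364]
2999 [504.17559625  60.77334769  72.32050417] [526.59841244  95.37985033  77.9913314 ] [476.59649932  26.78294492  64.00474522] ((501.318359375, 60.528968811035156), (64.653076171875, 40.26822280883789), 73.01836395263672)
```

Call:
step_arm(
  xyz=[
    [0,0,0],
    [0,0,0],
    [0,0,0],
    [0,0,0],
    [0,0,0],
    [0,0,0],
    [0,0,0],
    [0,0,0],
  ],
  rot=[
    [0,0,-0.166],
    [0,0,-0.166],
    [0,0,-0.166],
    [0,0,-0.166],
    [0,0,-0.166],
    [0,0,-0.166],
    [0,0,-0.166],
    [0,0,-0.165],
  ],
  claw=[-0.4,-0.4,-0.4,-0.4,-0.4,-0.4,-0.4,-0.4],
)

```text
time_s: 2.15
tcp_pos: [675.0, 0.0, 191.7]
ee_rot: [-0.0, 0.786, 0.618, -0.0]
ft_force: [-0.5, 0.7, -0.4]
gripper_width: 25.5
```

Call:
step_arm(
  xyz=[
    [0.002,-0.03,0],
    [0.002,-0.03,0],
    [0.002,-0.03,0],
    [0.002,-0.03,0],
    [0.002,-0.03,0],
    [0.002,-0.03,0],
    [0.002,-0.03,0],
    [0.003,-0.028,0],
  ],
  rot=[
    [0,0,0],
    [0,0,0],
    [0,0,0],
    [0,0,0],
    [0,0,0],
    [0,0,0],
    [0,0,0],
    [0,0,0],
  ],
  claw=[-0.4,-0.4,-0.4,-0.4,-0.4,-0.4,-0.4,-0.4],
)

```text
time_s: 3.15
tcp_pos: [447.2, 74.2, 191.8]
ee_rot: [0.0, 0.788, 0.616, 0.0]
ft_force: [0.2, -0.4, -0.6]
gripper_width: 25.5
```

```bash
cat >> h.py <<'E'
A=np.deg2rad(-13.97);O=np.array([581.4,40.9]);rx=np.array([np.cos(A),np.sin(A)]);ry=np.array([-np.sin(A),np.cos(A)])
def st():
    from scipy.spatial.transform import Rotation as R
    s=arm.observe();p=s["tcp_pos"];q=s["ee_rot"];M=R.from_quat([q[1],q[2],q[3],q[0]]).as_matrix()
    print("t",round(s["time_s"],2),"reader",np.round([(p[:2]-O)@rx,(p[:2]-O)@ry,p[2]],1),"toolx.ry",np.round(np.rad2deg(np.arctan2(M[1,0],M[0,0])-np.arctan2(ry[1],ry[0])),2),"toolz",np.round(M[:,2],4),"F",np.round(s["ft_force"],1),"w",round(s["gripper_width"],1))
def look(n,f):
    I,D=arm.grab_frame(n);cv2.imwrite("pics/"+f,I);c=arm.get_calibration(n);return I,D,c
E
python3 - <<'E'
from h import *
st();I,D,c=look("wrist","w1.png");W=cloud(c,D);V=W.reshape(-1,3)
J=V[(V[:,2]>64)&(V[:,2]<80)&(V[:,0]<540)&(V[:,0]>460)&(abs(V[:,1]-60)<50)]
print(J.max(0)); r=cv2.minAreaRect(J[:,:2].astype(np.float32));print(r); b=(np.array(r[0])-O);print(b@rx,b@ry)
print(np.round(np.linalg.inv(c["extrinsics"]),2), arm.grasp_offset)
E
```

```text
t 3.15 reader [-1.383e+02 -1.000e-01  1.918e+02] toolx.ry -0.01 toolz [ 4.e-04  1.e-04 -1.e+00] F [ 0.2 -0.4 -0.6] w 25.5
[522.49756755  97.16258492  78.05138331]
((496.8556823730469, 61.969749450683594), (63.69597244262695, 39.91217041015625), 76.01256561279297)
-87.13021669242298 0.03638754089255735
[[ 2.4000e-01  9.3000e-01  2.7000e-01  3.7797e+02]
 [ 9.7000e-01 -2.3000e-01 -7.0000e-02  9.1770e+01]
 [ 0.0000e+00  2.8000e-01 -9.6000e-01  3.7496e+02]
 [ 0.0000e+00  0.0000e+00  0.0000e+00  1.0000e+00]] -18.700000000000003
```

View pics/w1.png

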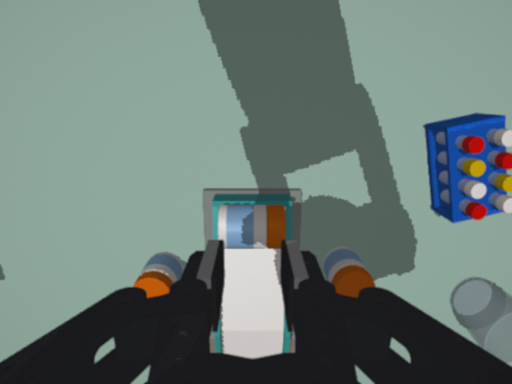

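The wrist view shows the jar square in the gutter at (252,226), and the fingers are centred on it. I'll descend behind the lip.

Call:
step_arm(
  xyz=[
    [0,0,0.02],
    [0,0,0.02],
    [0,0,0.02],
    [0,0,0.02],
    [0,0,0.02],
    [0,0,0.02],
    [0,0,0.018],
    [0,0,0.01],
  ],
  rot=[
    [0,0,0],
    [0,0,0],
    [0,0,0],
    [0,0,0],
    [0,0,0],
    [0,0,0],
    [0,0,0],
    [0,0,0],
  ],
  claw=[-0.4,-0.4,-0.4,-0.4,-0.4,-0.4,-0.4,-0.4],
)

```text
time_s: 4.2
tcp_pos: [447.8, 73.9, 42.4]
ee_rot: [-0.0, 0.788, 0.616, -0.0]
ft_force: [-0.3, 0.3, -0.4]
gripper_width: 25.4
```

Call:
step_arm(
  xyz=[
    [0,0.003,0],
    [0,0.003,0],
    [0,0.003,0],
    [0,0.002,0],
    [0,0.002,0],
    [0,0.002,0],
    [0,0.002,0],
  ],
  rot=[
    [0,0,0],
    [0,0,0],
    [0,0,0],
    [0,0,0],
    [0,0,0],
    [0,0,0],
    [0,0,0],
  ],
  claw=[-0.4,-0.4,-0.4,-0.4,-0.4,-0.4,-0.4],
)

```text
time_s: 5.08
tcp_pos: [464.8, 69.8, 43.7]
ee_rot: [0.0, 0.788, 0.616, -0.0]
ft_force: [0.3, 0.3, -1.1]
gripper_width: 25.4
```

```bash
python3 - <<'E'
from h import *
st();look("wrist","w2.png");I,D,c=look("side","s2.png");cv2.imwrite("pics/s2.png",cv2.resize(I[140:230,170:290],(800,600),interpolation=cv2.INTER_CUBIC));st()
E
```

```text
t 5.08 reader [-1.202e+02 -1.000e-01  4.370e+01] toolx.ry 0.0 toolz [-0. -0. -1.] F [ 0.3  0.3 -1.1] w 25.4
t 5.17 reader [-1.201e+02 -1.000e-01  4.370e+01] toolx.ry -0.0 toolz [-0. -0. -1.] F [0.  0.  0.5] w 25.5
```

View pics/s2.png

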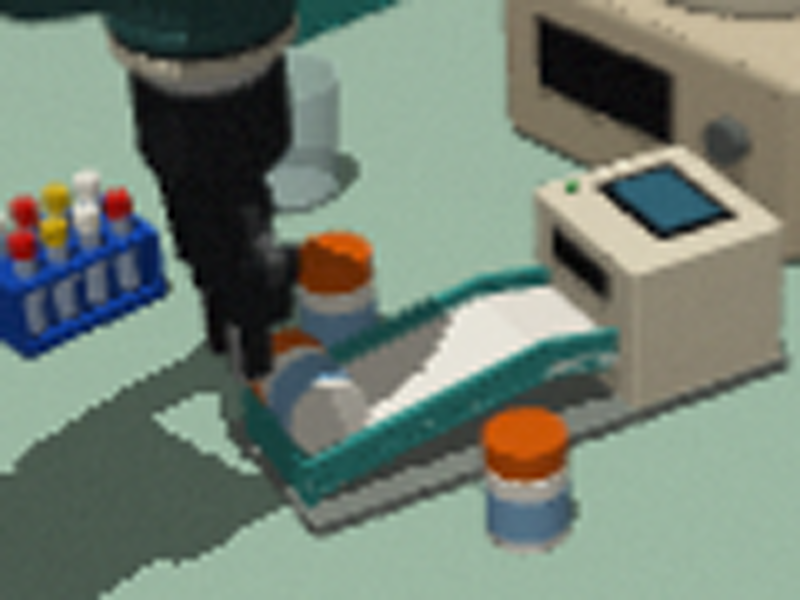

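View pics/w2.png

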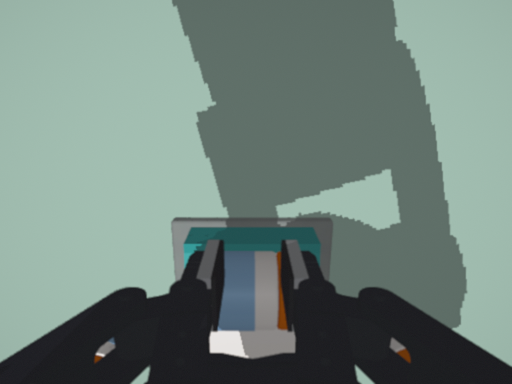

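Side view: the fingers stand at the lip just behind the jar, around (255,350), and clear of the rails. Now the push, slowly and climbing with the floor.

Call:
step_arm(
  xyz=[
    [0,0.003,0],
    [0,0.003,-0.0005],
    [0,0.003,-0.0005],
    [0,0.003,-0.0005],
    [0,0.003,-0.0005],
    [0,0.003,-0.0005],
    [0,0.003,-0.0005],
    [0,0.003,-0.0005],
  ],
  rot=[
    [0,0,0],
    [0,0,0],
    [0,0,0],
    [0,0,0],
    [0,0,0],
    [0,0,0],
    [0,0,0],
    [0,0,0],
  ],
  claw=[-0.4,-0.4,-0.4,-0.4,-0.4,-0.4,-0.4,-0.4],
)

```text
time_s: 6.18
tcp_pos: [488.1, 64.0, 47.2]
ee_rot: [-0.0, 0.788, 0.616, -0.0]
ft_force: [0.9, -0.1, 0.1]
gripper_width: 25.7
```

```bash
python3 - <<'E'
from h import *
st();look("wrist","w3.png");I,D,c=look("side","s3.png");cv2.imwrite("pics/s3.png",cv2.resize(I[140:230,170:290],(800,600),interpolation=cv2.INTER_CUBIC));st()
E
```

```text
t 6.17 reader [-96.1  -0.1  47.2] toolx.ry 0.0 toolz [-0.  0. -1.] F [ 0.9 -0.1  0.1] w 25.7
t 6.28 reader [-96.   -0.1  47.3] toolx.ry -0.0 toolz [ 1.e-04 -0.e+00 -1.e+00] F [-0.  -0.2  0.5] w 25.5
```

View pics/s3.png

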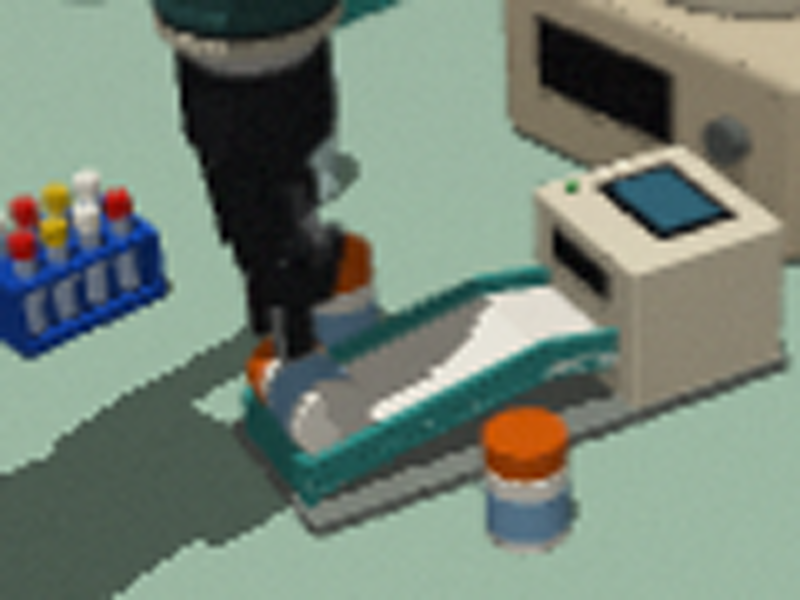

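View pics/w3.png

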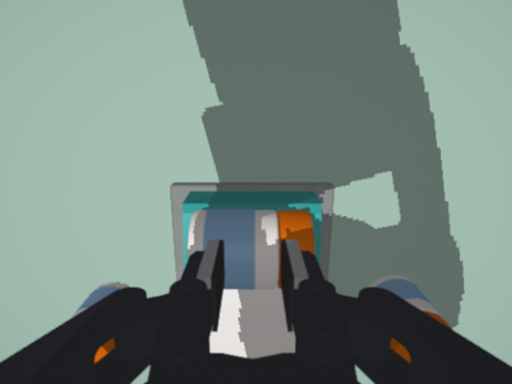

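The picture disagrees with what I expected: the jar's back edge at row 210 shows behind the fingertips. I'll measure before pushing any further.

```bash
python3 - <<'E'
from h import *
I,D,c=look("wrist","w3b.png");W=cloud(c,D)
s=arm.observe();print(s["tcp_pos"],proj(c,s["tcp_pos"]))
def R(p): return np.round([(p[:2]-O)@rx,(p[:2]-O)@ry,p[2]],1)
for u in (200,208,213,240,255,295,305):
    print(u,[ (v,*R(W[v,u])) for v in range(185,300,10)])
I2,D2,c2=look("side","x.png");W2=cloud(c2,D2);
V=W2[140:230,170:290]
r=(V[...,:2]-O)@np.stack([rx,ry],1)
for nm,c_,W_ in(("side",c2,W2),("wrist",c,W)):
    r=(W_[...,:2]-O)@np.stack([rx,ry],1);z=W_[...,2]
    m=(abs(r[...,1])<50)&(z>40)&(z<110)&(r[...,0]<-20)&(r[...,0]>-150)
    for zz in range(45,110,5):
        k=m&(abs(z-zz)<2.5)
        if k.sum():print(nm,zz,k.sum(),np.round(r[k].min(0)),np.round(r[k].max(0)))
E
```

```text
[488.02669506  64.01294427  47.19350065] (np.float64(251.73805791284767), np.float64(224.73727521484363))
200 [(185, np.float64(-110.3), np.float64(-34.2), np.float64(10.9)), (195, np.float64(-106.6), np.float64(-32.8), np.float64(21.9)), (205, np.float64(-105.4), np.float64(-30.3), np.float64(39.0)), (215, np.float64(-105.6), np.float64(-27.6), np.float64(57.6)), (225, np.float64(-103.0), np.float64(-26.6), np.float64(65.5)), (235, np.float64(-99.0), np.float64(-26.2), np.float64(69.2)), (245, np.float64(-94.9), np.float64(-26.0), np.float64(72.2)), (255, np.float64(-101.5), np.float64(-22.0), np.float64(97.3)), (265, np.float64(-105.9), np.float64(-19.3), np.float64(115.0)), (275, np.float64(-105.6), np.float64(-18.3), np.float64(122.0)), (285, np.float64(-106.8), np.float64(-17.0), np.float64(130.7)), (295, np.float64(-107.3), np.float64(-16.0), np.float64(137.4))]
208 [(185, np.float64(-110.1), np.float64(-29.0), np.float64(10.0)), (195, np.float64(-106.4), np.float64(-27.8), np.float64(21.2)), (205, np.float64(-105.2), np.float64(-25.7), np.float64(38.4)), (215, np.float64(-106.
[... 4602 characters left out ...]
2.  23.]
side 80 4 [-89. -33.] [-83. -22.]
side 85 1 [-87. -19.] [-87. -19.]
side 90 7 [-103.  -23.] [-83.  14.]
side 95 10 [-106.  -25.] [-83.  14.]
side 100 14 [-105.  -29.] [-84.  17.]
side 105 10 [-104.  -30.] [-84.  14.]
wrist 45 356 [-105.  -41.] [-20.  40.]
wrist 50 134 [-107.  -30.] [-105.   29.]
wrist 55 453 [-107.  -32.] [-101.   31.]
wrist 60 696 [-107.  -32.] [-100.   31.]
wrist 65 1134 [-106.  -32.] [-65.  31.]
wrist 70 2004 [-103.  -33.] [-67.  31.]
wrist 75 2399 [-99. -32.] [-72.  31.]
wrist 85 4 [-102.  -13.] [-98.  13.]
wrist 90 106 [-106.  -19.] [-84.  19.]
wrist 95 311 [-107.  -25.] [-85.  25.]
wrist 100 400 [-107.  -26.] [-84.  26.]
wrist 105 467 [-107.  -26.] [-84.  26.]
```

The fingers really end at z≈89 while the TCP reads 47, and they have stayed above the jar, which is untouched at x=-84. I'll see whether that offset also shows in the first picture.

```bash
python3 - <<'E'
from h import *
d=np.load("w0.npz");c={k:d[k] for k in("mtx","k1","extrinsics")};W=cloud(c,d["D"])
V=W.reshape(-1,3)
m=(V[:,2]>170)&(V[:,2]<260)
for z in range(185,260,5):
    k=m&(abs(V[:,2]-z)<2.5)
    if k.sum():print(z,k.sum(),np.round(V[k].min(0)),np.round(V[k].max(0)))
for n in("scene","side"):
    d=np.load(n+"0.npz");c={k:d[k] for k in("mtx","k1","extrinsics")};V=cloud(c,d["D"]).reshape(-1,3)
    m=(abs(V[:,0]-675)<80)&(abs(V[:,1])<50)&(V[:,2]>120);print(n,np.sort(V[m,2])[:15].round())
s=arm.observe();print(s["joint_positions"],s["tcp_pos"])
E
```

```text
245 141 [633. -10. 244.] [719.   9. 247.]
250 487 [622. -11. 248.] [730.  11. 252.]
255 726 [620. -11. 253.] [732.  12. 257.]
scene [244. 245. 245. 246. 247. 248. 248. 248. 248. 249. 249. 250. 250. 250.
 251.]
side [246. 246. 247. 248. 248. 248. 248. 249. 249. 249. 250. 250. 251. 252.
 252.]
[ 7.86415159e-02 -2.14225194e-01  1.99736579e+00  2.44063699e-05
  1.35855510e+00 -1.24831068e+00] [487.92801067  64.03763401  47.19066554]
```

The offset is consistent. The real fingertips end about 40 mm short of the reported TCP: 53 mm at the start with the gripper open (13 of which is pad swing), and about 41 mm now. The lateral position is right. I'll correct for it by backing off behind the lip, then going lower so the tips are at z≈45.

Call:
step_arm(
  xyz=[
    [0,-0.012,0],
    [0,-0.014,0],
    [0,-0.014,0],
    [0,0,0.006],
    [0,0,0.01],
    [0,0,0.01],
    [0,0,0.01],
    [0,0,0.007],
  ],
  rot=[
    [0,0,0],
    [0,0,0],
    [0,0,0],
    [0,0,0],
    [0,0,0],
    [0,0,0],
    [0,0,0],
    [0,0,0],
  ],
  claw=[-0.4,-0.4,-0.4,-0.4,-0.4,-0.4,-0.4,-0.4],
)

```text
time_s: 7.38
tcp_pos: [448.9, 73.6, 3.2]
ee_rot: [-0.0, 0.788, 0.616, -0.0]
ft_force: [0.2, 0.0, -0.3]
gripper_width: 25.8
```

```bash
cat >> h.py <<'E'
def prof(n,f,x0=-160,x1=120):
    I,D,c=look(n,f);W=cloud(c,D);r=(W[...,:2]-O)@np.stack([rx,ry],1);z=W[...,2]
    m=(abs(r[...,1])<34)&(z>35)&(z<120)&(r[...,0]<x1)&(r[...,0]>x0)
    for zz in range(40,105,6):
        k=m&(abs(z-zz)<3)
        if k.sum():print(n,zz,k.sum(),np.round(r[k].min(0)),np.round(r[k].max(0)))
    hsv=cv2.cvtColor(I,cv2.COLOR_BGR2HSV)
    k=m&(hsv[...,1]>60)&(((hsv[...,0]<14)&(hsv[...,1]>150))|((hsv[...,0]>98)&(hsv[...,0]<125)))&(z<105)
    if k.sum(): print("jarcol",k.sum(),"max z",np.percentile(z[k],98).round(1),"x 2..98",np.percentile(r[k][:,0],[2,50,98]).round(1),"y",np.percentile(r[k][:,1],[2,98]).round(1))
    return I
E
python3 - <<'E'
from h import *
st();prof("wrist","w4.png");I=prof("side","s4.png");cv2.imwrite("pics/s4.png",cv2.resize(I[140:230,170:290],(800,600),interpolation=cv2.INTER_CUBIC))
E
```

```text
t 7.38 reader [-136.5   -0.2    3.2] toolx.ry -0.01 toolz [-1.e-03 -1.e-04 -1.e+00] F [ 0.2  0.  -0.3] w 25.8
wrist 40 697 [-142.  -16.] [-99.  16.]
wrist 46 467 [-147.  -23.] [-101.   19.]
wrist 52 956 [-147.  -26.] [-101.   26.]
wrist 58 1404 [-147.  -27.] [-97.  26.]
wrist 64 1759 [-147.  -27.] [-100.   26.]
wrist 70 702 [-147.  -26.] [-101.   27.]
wrist 76 531 [-147.  -27.] [-125.   26.]
wrist 82 1069 [-148.  -33.] [-124.   31.]
wrist 88 1355 [-150.  -34.] [-127.   34.]
wrist 94 1750 [-150.  -34.] [-123.   34.]
wrist 100 1873 [-149.  -34.] [-124.   34.]
jarcol 1752 max z 79.6 x 2..98 [-126.  -105.5 -101.9] y [-17.9  16.1]
side 40 107 [-132.  -34.] [ 1. 33.]
side 46 154 [-145.  -34.] [89. 34.]
side 52 176 [-146.  -34.] [88. 34.]
side 58 71 [-144.  -34.] [89. 33.]
side 64 54 [-145.  -33.] [87. 33.]
side 70 53 [-145.  -33.] [87. 31.]
side 76 80 [-146.  -34.] [87. 31.]
side 82 20 [-146.  -34.] [86. 32.]
side 88 23 [-147.  -33.] [89. 32.]
side 94 18 [-146.  -33.] [91. 32.]
side 100 92 [-147.  -33.] [119.  34.]
jarcol 65 max z 102.2 x 2..98 [-126.2  -88.1  118.6] y [-26.8  20.4]
```

View pics/s4.png

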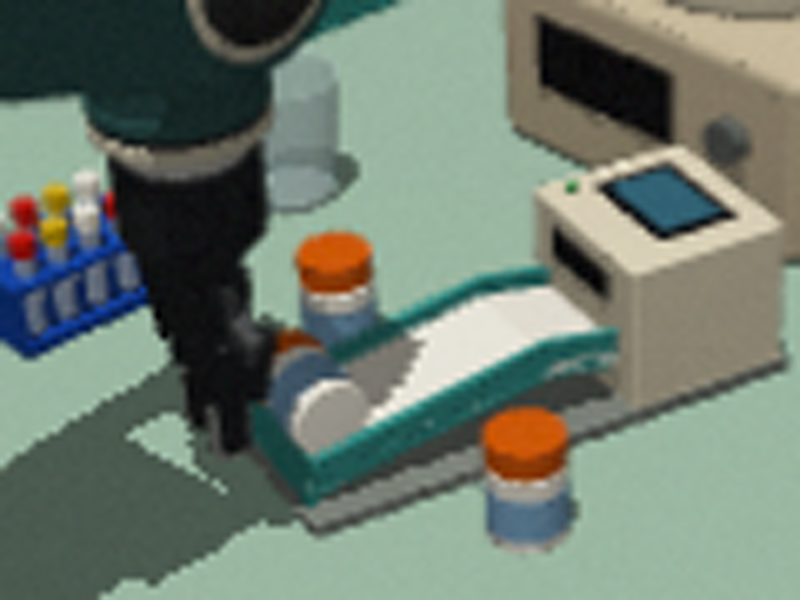

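View pics/w4.png

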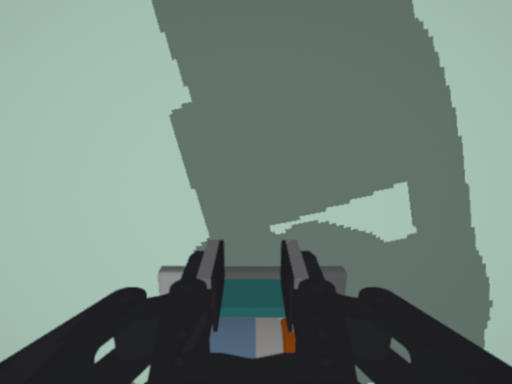

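The fingertips are now behind and beyond the lip, at about (225,440), below jar centre height and with their front face about 18 mm from the jar. I'll push slowly.

Call:
step_arm(
  xyz=[
    [0,0.003,0],
    [0,0.004,0],
    [0,0.004,0],
    [0,0.003,0],
    [0,0.003,0],
    [0,0.003,-0.0005],
    [0,0.003,-0.0005],
    [0,0.003,-0.0005],
  ],
  rot=[
    [0,0,0],
    [0,0,0],
    [0,0,0],
    [0,0,0],
    [0,0,0],
    [0,0,0],
    [0,0,0],
    [0,0,0],
  ],
  claw=[-0.4,-0.4,-0.4,-0.4,-0.4,-0.4,-0.4,-0.4],
)

```text
time_s: 8.48
tcp_pos: [474.5, 67.4, 5.8]
ee_rot: [0.0, 0.788, 0.616, 0.0]
ft_force: [-1.0, 0.2, 0.4]
gripper_width: 26.1
```

Call:
step_arm(
  xyz=[
    [0,0.003,-0.0005],
    [0,0.003,-0.0005],
    [0,0.003,-0.0005],
    [0,0.003,-0.0005],
    [0,0.003,-0.0005],
    [0,0.003,-0.0005],
    [0,0.003,-0.0005],
    [0,0.003,-0.0005],
  ],
  rot=[
    [0,0,0],
    [0,0,0],
    [0,0,0],
    [0,0,0],
    [0,0,0],
    [0,0,0],
    [0,0,0],
    [0,0,0],
  ],
  claw=[-0.4,-0.4,-0.4,-0.4,-0.4,-0.4,-0.4,-0.4],
)

```text
time_s: 9.48
tcp_pos: [497.8, 61.6, 9.7]
ee_rot: [0.0, 0.788, 0.616, 0.0]
ft_force: [-0.6, -0.4, 0.3]
gripper_width: 26.2
```

```bash
python3 - <<'E'
from h import *
st();I,_,_=look("wrist","w5.png");I=prof("scene","c5.png",-110,120);cv2.imwrite("pics/c5.png",cv2.resize(I[110:225,210:360],(750,575),interpolation=cv2.INTER_CUBIC));I,_,_=look("side","s5.png");cv2.imwrite("pics/s5.png",cv2.resize(I[140:230,170:290],(800,600),interpolation=cv2.INTER_CUBIC));st()
E
```

```text
t 9.47 reader [-86.1  -0.1   9.7] toolx.ry 0.0 toolz [ 0.  0. -1.] F [-0.6 -0.4  0.3] w 26.2
scene 40 108 [-107.  -34.] [-4. 34.]
scene 46 217 [-101.  -33.] [59. 33.]
scene 52 296 [-96. -34.] [62. 34.]
scene 58 59 [-94. -34.] [65. 32.]
scene 64 61 [-95. -33.] [30. 34.]
scene 70 76 [-94. -34.] [-30.  32.]
scene 76 119 [-95. -33.] [-31.  31.]
scene 82 133 [-96. -33.] [-36.  30.]
scene 88 16 [-94. -32.] [-45.  21.]
scene 94 20 [-96. -26.] [92. 23.]
scene 100 251 [-95. -34.] [120.  34.]
jarcol 151 max z 102.3 x 2..98 [-86.1 -40.4 119.4] y [-22.2  28.3]
t 9.62 reader [-86.2  -0.1   9.7] toolx.ry -0.0 toolz [ 0. -0. -1.] F [-0.2  1.   0.2] w 25.6
```

View pics/s5.png

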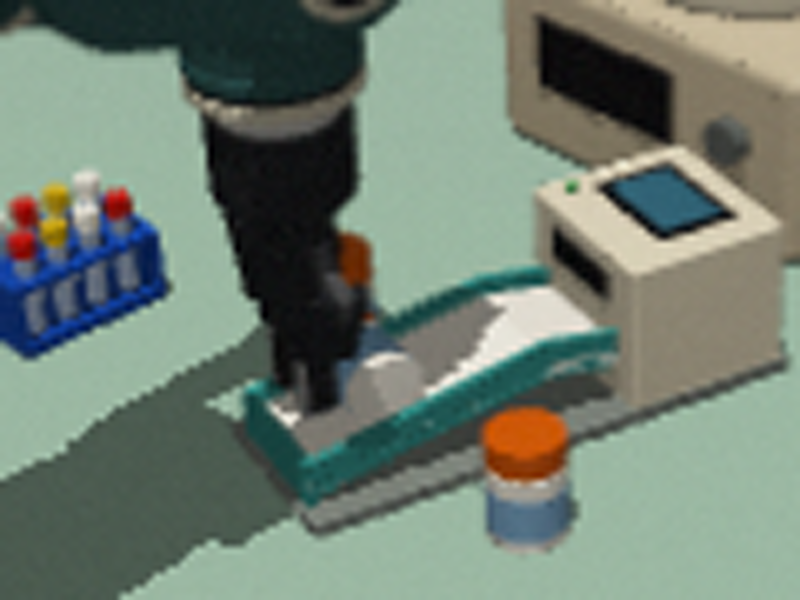

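View pics/c5.png

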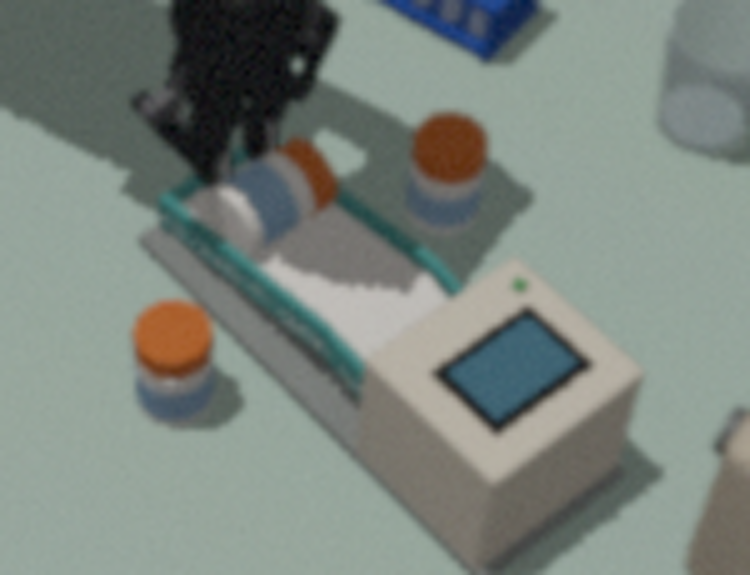

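Both views show the jar rolling up square ahead of the fingers; it's at about (275,205) in the scene view. I'll keep pushing.

Call:
step_arm(
  xyz=[
    [0,0.003,-0.0005],
    [0,0.003,-0.0005],
    [0,0.003,-0.0005],
    [0,0.003,-0.0006],
    [0,0.003,-0.0005],
    [0,0.003,-0.0005],
    [0,0.003,-0.0005],
    [0,0.003,-0.0006],
  ],
  rot=[
    [0,0,0],
    [0,0,0],
    [0,0,0],
    [0,0,0],
    [0,0,0],
    [0,0,0],
    [0,0,0],
    [0,0,0],
  ],
  claw=[-0.4,-0.4,-0.4,-0.4,-0.4,-0.4,-0.4,-0.4],
)

```text
time_s: 10.62
tcp_pos: [521.1, 55.8, 13.9]
ee_rot: [-0.0, 0.788, 0.616, -0.0]
ft_force: [-0.6, 0.4, 0.4]
gripper_width: 25.6
```

Call:
step_arm(
  xyz=[
    [0,0.003,-0.0005],
    [0,0.003,-0.0005],
    [0,0.003,-0.0005],
    [0,0.003,-0.0006],
    [0,0.003,-0.0005],
    [0,0.003,-0.0005],
    [0,0.003,-0.0005],
    [0,0.003,-0.0006],
  ],
  rot=[
    [0,0,0],
    [0,0,0],
    [0,0,0],
    [0,0,0],
    [0,0,0],
    [0,0,0],
    [0,0,0],
    [0,0,0],
  ],
  claw=[-0.4,-0.4,-0.4,-0.4,-0.4,-0.4,-0.4,-0.4],
)

```text
time_s: 11.62
tcp_pos: [544.4, 50.0, 18.2]
ee_rot: [-0.0, 0.788, 0.616, 0.0]
ft_force: [-0.9, -0.2, 1.0]
gripper_width: 25.7
```

```bash
python3 - <<'E'
from h import *
st();I,_,_=look("scene","c6.png");cv2.imwrite("pics/c6.png",cv2.resize(I[110:225,210:360],(750,575),interpolation=cv2.INTER_CUBIC));I,_,_=look("side","s6.png");cv2.imwrite("pics/s6.png",cv2.resize(I[140:230,170:290],(800,600),interpolation=cv2.INTER_CUBIC));st()
E
```

```text
t 11.62 reader [-38.1  -0.1  18.2] toolx.ry 0.0 toolz [ 0.  0. -1.] F [-0.9 -0.2  1. ] w 25.7
t 11.72 reader [-38.   -0.1  18.2] toolx.ry -0.01 toolz [ 2.e-04 -0.e+00 -1.e+00] F [-1.8  0.1 -0.4] w 25.6
```

View pics/s6.png

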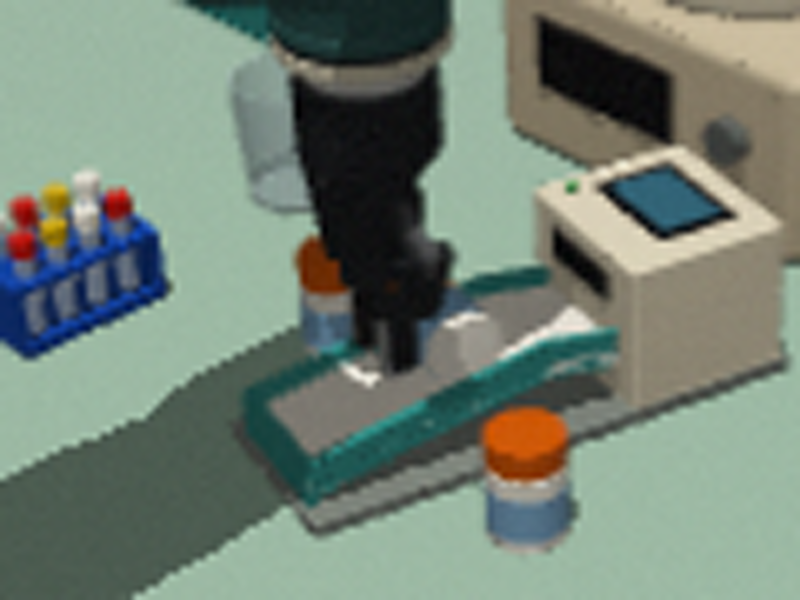

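View pics/c6.png

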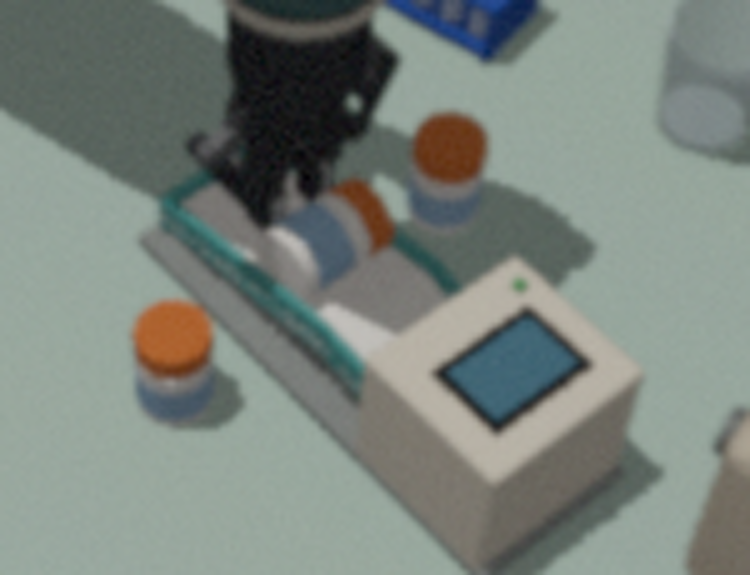

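The jar is still square, around x≈-4. I'll continue to just before the crest, then go slower over it.

Call:
step_arm(
  xyz=[
    [0,0.003,-0.0005],
    [0,0.003,-0.0005],
    [0,0.003,-0.0005],
    [0,0.003,-0.0006],
    [0,0.003,-0.0005],
    [0,0.003,-0.0005],
    [0,0.003,-0.0005],
    [0,0.003,-0.0006],
  ],
  rot=[
    [0,0,0],
    [0,0,0],
    [0,0,0],
    [0,0,0],
    [0,0,0],
    [0,0,0],
    [0,0,0],
    [0,0,0],
  ],
  claw=[-0.4,-0.4,-0.4,-0.4,-0.4,-0.4,-0.4,-0.4],
)

```text
time_s: 12.72
tcp_pos: [567.7, 44.2, 22.3]
ee_rot: [0.0, 0.788, 0.616, -0.0]
ft_force: [-1.2, -0.6, 0.1]
gripper_width: 25.7
```

Call:
step_arm(
  xyz=[
    [0,0.002,-0.0004],
    [0,0.002,-0.0004],
    [0,0.002,-0.0004],
    [0,0.002,-0.0004],
    [0,0.002,-0.0003],
    [0,0.002,-0.0003],
    [0,0.002,0],
    [0,0.002,0],
  ],
  rot=[
    [0,0,0],
    [0,0,0],
    [0,0,0],
    [0,0,0],
    [0,0,0],
    [0,0,0],
    [0,0,0],
    [0,0,0],
  ],
  claw=[-0.4,-0.4,-0.4,-0.4,-0.4,-0.4,-0.4,-0.4],
)

```text
time_s: 13.72
tcp_pos: [583.2, 40.4, 24.5]
ee_rot: [-0.0, 0.788, 0.616, -0.0]
ft_force: [-0.9, 0.3, -0.2]
gripper_width: 25.9
```

Call:
step_arm(
  xyz=[
    [0,0.0015,0],
    [0,0.0015,0],
    [0,0.0015,0],
    [0,0.0015,0],
    [0,0.0015,0],
    [0,0.0015,0],
  ],
  rot=[
    [0,0,0],
    [0,0,0],
    [0,0,0],
    [0,0,0],
    [0,0,0],
    [0,0,0],
  ],
  claw=[-0.4,-0.4,-0.4,-0.4,-0.4,-0.4],
)

```text
time_s: 14.48
tcp_pos: [591.9, 38.2, 24.5]
ee_rot: [-0.0, 0.788, 0.616, -0.0]
ft_force: [0.1, -0.0, -0.1]
gripper_width: 25.6
```

```bash
python3 - <<'E'
from h import *
st();I,_,_=look("scene","c7.png");cv2.imwrite("pics/c7.png",cv2.resize(I[110:225,210:360],(750,575),interpolation=cv2.INTER_CUBIC));I,_,_=look("side","s7.png");cv2.imwrite("pics/s7.png",cv2.resize(I[140:230,170:290],(800,600),interpolation=cv2.INTER_CUBIC));st()
E
```

```text
t 14.47 reader [10.8 -0.1 24.5] toolx.ry 0.0 toolz [-0. -0. -1.] F [ 0.1 -0.  -0.1] w 25.6
t 14.57 reader [10.8 -0.1 24.5] toolx.ry -0.0 toolz [ 0.  0. -1.] F [-0.3 -0.2  0. ] w 25.3
```

View pics/s7.png

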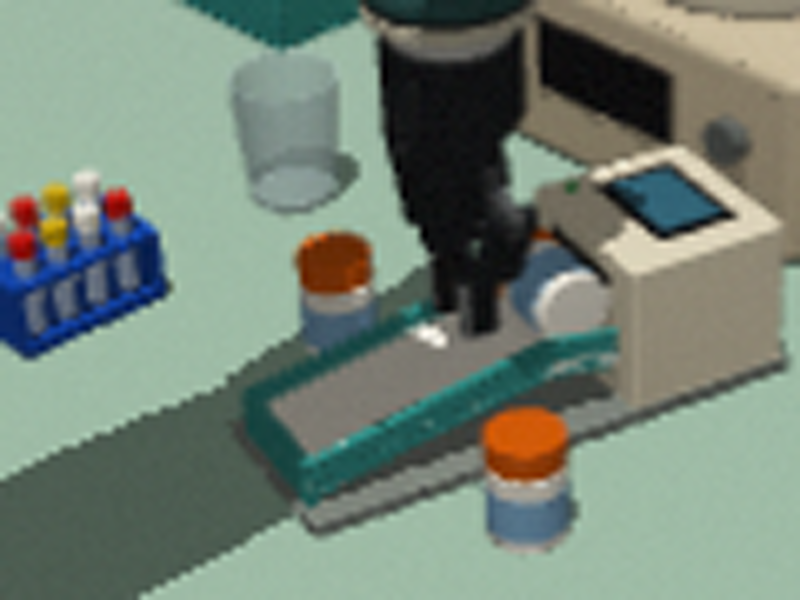

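View pics/c7.png

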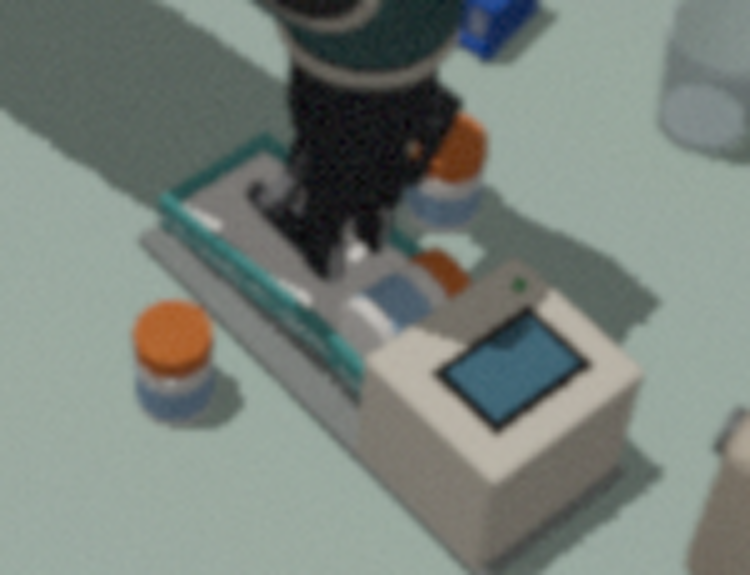

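The jar has rolled into the dip against the stop, with its end face at about (575,305) in the side view. I'll back off, go up and verify from above.

Call:
step_arm(
  xyz=[
    [0,-0.01,0],
    [0,-0.01,0],
    [0,0,-0.015],
    [0,0,-0.025],
    [0,0,-0.025],
    [0,0,-0.025],
    [0,0,-0.025],
    [0,0,-0.015],
  ],
  rot=[
    [0,0,0],
    [0,0,0],
    [0,0,0],
    [0,0,0],
    [0,0,0],
    [0,0,0],
    [0,0,0],
    [0,0,0],
  ],
  claw=[-0.4,-0.4,-0.4,-0.4,-1,-1,-1,-1],
)

```text
time_s: 15.58
tcp_pos: [572.8, 43.1, 157.0]
ee_rot: [0.001, 0.788, 0.616, 0.001]
ft_force: [0.5, -0.5, 0.2]
gripper_width: 0.2
```

```bash
python3 - <<'E'
from h import *
st()
for n in("scene","side","wrist"):
    I,D,c=look(n,n+"8.png");W=cloud(c,D);r=(W[...,:2]-O)@np.stack([rx,ry],1);z=W[...,2]
    k=(z>74)&(z<97)&(r[...,0]>20)&(r[...,0]<84)&(abs(r[...,1])<45)
    if k.sum()>20:
        print(n,k.sum(),"top z",np.percentile(z[k],95),"x",np.percentile(r[k][:,0],[2,50,98]),"y",np.percentile(r[k][:,1],[2,98]),cv2.minAreaRect(r[k].astype(np.float32)))
    if n!="wrist":
        V=W.reshape(-1,3);m=(abs(V[:,2]-52)<2)&(abs(V[:,0]-460)<30)&(abs(V[:,1]+307)<30);print("key",m.sum(),V[m].mean(0))
E
```

```text
t 15.57 reader [ -8.9   0.  157. ] toolx.ry 0.01 toolz [ 2.3e-03  1.0e-04 -1.0e+00] F [ 0.5 -0.5  0.2] w 0.2
scene 272 top z 95.16371719393584 x [45.00458041 65.41648782 79.00700998] y [-33.06606321  29.63104486] ((61.88371658325195, -0.418792724609375), (36.337833404541016, 66.34324645996094), 1.3841031789779663)
key 68 [ 462.67422289 -306.29824934   52.02054579]
side 155 top z 95.15182802635574 x [41.43848427 56.28524537 79.15049509] y [-38.32234025  25.21824713] ((62.43864440917969, -4.791332244873047), (42.96369171142578, 70.84245300292969), 0.33931392431259155)
key 50 [ 460.7280158  -309.73185779   52.15287963]
wrist 519 top z 91.18006447574352 x [40.27767179 44.3124934  83.43063677] y [-37.91963098  30.66595779] ((61.76487731933594, -0.049030303955078125), (44.302513122558594, 89.52684783935547), 0.03273120895028114)
```

View pics/wrist8.png

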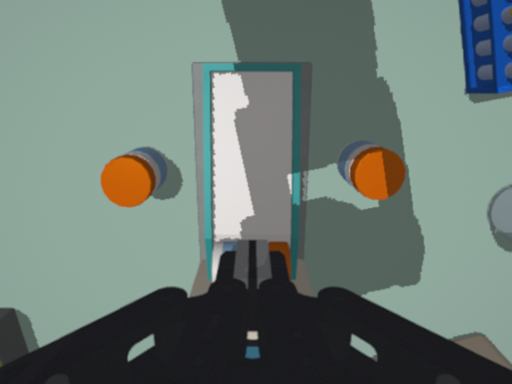

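The jar is home: x≈62, y≈0, square to within 1–2°. The key is at about (462,-307.5). I'll move over it with shut fingers.

Call:
step_arm(
  xyz=[
    [-0.03,-0.002,0],
    [-0.046,-0.003,0],
    [-0.05,-0.003,0],
    [-0.05,-0.003,0],
    [-0.05,-0.003,0],
    [-0.05,-0.003,0],
    [-0.05,-0.003,0],
    [-0.041,-0.003,0],
  ],
  rot=[
    [0,0,0],
    [0,0,0],
    [0,0,0],
    [0,0,0],
    [0,0,0],
    [0,0,0],
    [0,0,0],
    [0,0,0],
  ],
  claw=[-1,-1,-1,-1,-1,-1,-1,-1],
)

```text
time_s: 16.73
tcp_pos: [460.3, -309.0, 153.2]
ee_rot: [-0.001, 0.788, 0.616, -0.0]
ft_force: [0.3, 0.5, 0.8]
gripper_width: -0.1
```

Call:
step_arm(
  xyz=[
    [0,0,0.01],
    [0,0,0.02],
    [0,0,0.02],
    [0,0,0.02],
    [0,0,0.015],
    [0,0,0],
  ],
  rot=[
    [0,0,0],
    [0,0,0],
    [0,0,0],
    [0,0,0],
    [0,0,0],
    [0,0,0],
  ],
  claw=[-1,-1,-1,-1,-1,-1],
)

```text
time_s: 17.48
tcp_pos: [461.1, -307.0, 68.1]
ee_rot: [-0.001, 0.788, 0.616, -0.0]
ft_force: [0.2, -0.1, 0.7]
gripper_width: -0.2
```

```bash
python3 - <<'E'
from h import *
s=arm.observe();print(s["time_s"],s["tcp_pos"],s["ft_force"])
p=s["tcp_pos"]
ims=[]
for n in("scene","side","wrist"):
    I,D,c=look(n,n+"9.png");W=cloud(c,D);V=W.reshape(-1,3)
    m=(abs(V[:,0]-p[0])<22)&(abs(V[:,1]-p[1])<22)&(V[:,2]>p[2]+28)&(V[:,2]<p[2]+60);Q=V[m];o=np.argsort(Q[:,2])
    print(n,m.sum(),Q[o[:12],2].round(1),"low part",Q[o[:60]].min(0).round(1),Q[o[:60]].max(0).round(1))
    k=(abs(V[:,2]-52)<2)&(abs(V[:,0]-462)<30)&(abs(V[:,1]+307)<30);print("key",k.sum(),V[k].min(0).round(1),V[k].max(0).round(1))
    ims.append(I)
cv2.imwrite("pics/c9z.png",cv2.resize(ims[0][180:270,100:220],(800,600)));
E
```

```text
17.475 [ 461.08219794 -306.98739804   68.11347087] [ 0.15704355 -0.07553371  0.73452995]
scene 40 [111.9 113.2 113.8 113.9 113.9 116.1 116.3 117.5 117.9 118.4 119.2 119.4] low part [ 457.1 -322.8  111.9] [ 474.  -295.8  127.9]
key 71 [ 446.9 -319.8   50.1] [ 475.1 -291.5   53.9]
side 38 [108.5 109.9 112.2 113.5 114.5 114.8 115.1 116.  117.2 117.8 117.9 118.3] low part [ 451.  -324.3  108.5] [ 467.7 -300.5  127.7]
key 53 [ 447.7 -322.4   50. ] [ 476.7 -296.    53.9]
wrist 757 [113.9 114.  114.5 114.5 114.6 114.7 114.8 114.9 114.9 114.9 114.9 115. ] low part [ 450.7 -311.2  113.9] [ 454.2 -298.8  116.6]
key 1600 [ 447.4 -319.6   50. ] [ 476.3 -290.5   54. ]
```

View pics/c9z.png

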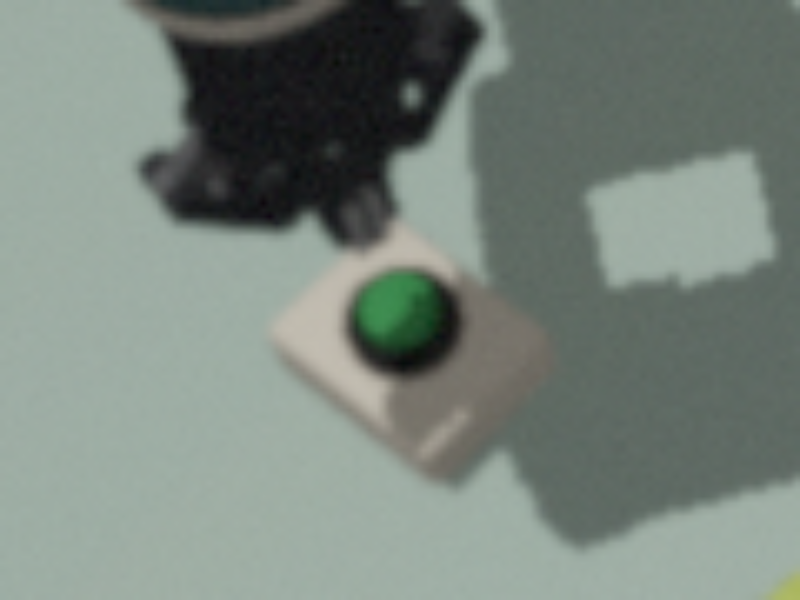

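View pics/wrist9.png

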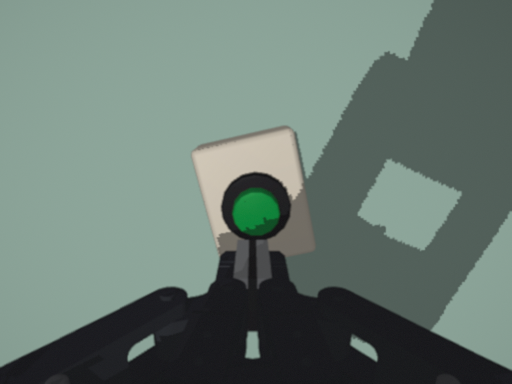

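The tips are over the key (green at (255,212) in the wrist view), about 57 mm above it. I'll go down while watching the force.

Call:
step_arm(
  xyz=[
    [0,0,0.015],
    [0,0,0.015],
    [0,0,0.014],
    [0,0,0.006],
    [0,0,0.002],
    [0,0,0.002],
    [0,0,0],
  ],
  rot=[
    [0,0,0],
    [0,0,0],
    [0,0,0],
    [0,0,0],
    [0,0,0],
    [0,0,0],
    [0,0,0],
  ],
  claw=[-1,-1,-1,-1,-1,-1,-1],
)

```text
time_s: 18.5
tcp_pos: [461.6, -307.6, 15.8]
ee_rot: [0.0, 0.788, 0.616, 0.0]
ft_force: [0.8, 0.6, 0.2]
gripper_width: -0.1
```

Call:
step_arm(
  xyz=[
    [0,0,0.001],
    [0,0,0.001],
  ],
  rot=[
    [0,0,0],
    [0,0,0],
  ],
  claw=[-1,-1],
)

```text
time_s: 18.75
tcp_pos: [461.5, -307.6, 13.6]
ee_rot: [0.0, 0.788, 0.616, 0.0]
ft_force: [0.1, 0.2, -0.4]
gripper_width: -0.5
```

Call:
step_arm(
  xyz=[
    [0,0,0.001],
    [0,0,0.001],
    [0,0,0],
  ],
  rot=[
    [0,0,0],
    [0,0,0],
    [0,0,0],
  ],
  claw=[-1,-1,-1],
)

```text
time_s: 19.12
tcp_pos: [461.5, -307.6, 11.5]
ee_rot: [0.0, 0.788, 0.616, 0.0]
ft_force: [-0.4, 0.6, 2.5]
gripper_width: 0.1
```

Call:
step_arm(
  xyz=[
    [0,0,0.001],
    [0,0,0.001],
    [0,0,0],
  ],
  rot=[
    [0,0,0],
    [0,0,0],
    [0,0,0],
  ],
  claw=[-1,-1,-1],
)

```text
time_s: 19.5
tcp_pos: [461.5, -307.6, 9.5]
ee_rot: [0.0, 0.788, 0.616, 0.0]
ft_force: [-0.8, 0.3, 2.3]
gripper_width: -0.1
```

Call:
step_arm(
  xyz=[
    [0,0,0.001],
    [0,0,0.001],
    [0,0,0],
  ],
  rot=[
    [0,0,0],
    [0,0,0],
    [0,0,0],
  ],
  claw=[-1,-1,-1],
)

```text
time_s: 19.88
tcp_pos: [461.5, -307.6, 7.5]
ee_rot: [0.0, 0.788, 0.616, 0.0]
ft_force: [-0.9, 0.5, 3.6]
gripper_width: -0.1
```

Call:
step_arm(
  xyz=[
    [0,0,0.001],
    [0,0,0.0005],
    [0,0,0],
  ],
  rot=[
    [0,0,0],
    [0,0,0],
    [0,0,0],
  ],
  claw=[-1,-1,-1],
)

```text
time_s: 20.25
tcp_pos: [461.5, -307.6, 6.4]
ee_rot: [0.0, 0.788, 0.616, 0.0]
ft_force: [-3.1, 2.9, 8.6]
gripper_width: -0.1
```

The force jumped to 8.6 N as the TCP stopped at 6.4, which looks like the end stop. I'll add a hair more to be sure and take a picture.

Call:
step_arm(
  xyz=[
    [0,0,0.0005],
    [0,0,0],
  ],
  rot=[
    [0,0,0],
    [0,0,0],
  ],
  claw=[-1,-1],
)

```text
time_s: 20.5
tcp_pos: [461.6, -307.7, 6.3]
ee_rot: [0.0, 0.788, 0.616, 0.0]
ft_force: [-5.0, 2.9, 12.9]
gripper_width: 0.1
```

```bash
python3 - <<'E'
from h import *
I,D,c=look("wrist","w10.png");W=cloud(c,D);V=W.reshape(-1,3)
hsv=cv2.cvtColor(I,cv2.COLOR_BGR2HSV).reshape(-1,3)
k=(hsv[:,0]>45)&(hsv[:,0]<80)&(hsv[:,1]>130)&(abs(V[:,0]-462)<30)&(abs(V[:,1]+307)<30)&(V[:,2]<60)
print(k.sum(),np.percentile(V[k,2],[5,50,95]) if k.sum() else 0);st()
E
```

```text
1087 [43.07687013 45.93934409 47.26798091]
t 20.55 reader [ -32.2 -367.2    6.2] toolx.ry 0.0 toolz [ 2.e-04 -2.e-04 -1.e+00] F [-4.8  3.6 13.5] w 0.1
```

View pics/w10.png

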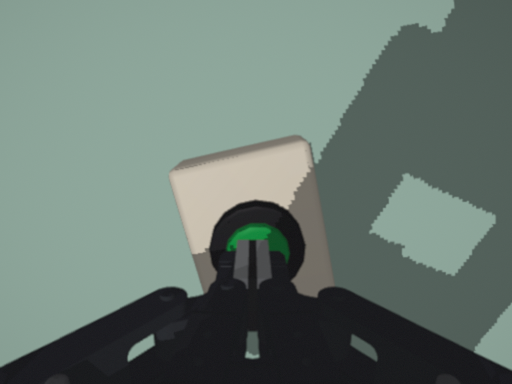

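The key's top (green at (258,240)) now measures 46 mm high, so it is fully down. I'll release it straight up.

Call:
step_arm(
  xyz=[
    [0,0,-0.003],
    [0,0,-0.006],
    [0,0,-0.02],
    [0,0,-0.025],
    [0,0,-0.03],
    [0,0,-0.03],
    [0,0,-0.02],
    [0,0,0],
  ],
  rot=[
    [0,0,0],
    [0,0,0],
    [0,0,0],
    [0,0,0],
    [0,0,0],
    [0,0,0],
    [0,0,0],
    [0,0,0],
  ],
  claw=[-1,-1,-1,-1,-1,-1,-1,-1],
)

```text
time_s: 21.55
tcp_pos: [461.9, -307.9, 141.2]
ee_rot: [0.001, 0.788, 0.616, 0.0]
ft_force: [0.0, -0.6, -0.1]
gripper_width: -0.1
```

```bash
python3 - <<'E'
from h import *
st()
for n in("scene","side","wrist"):
    I,D,c=look(n,n+"11.png");W=cloud(c,D);V=W.reshape(-1,3)
    hsv=cv2.cvtColor(I,cv2.COLOR_BGR2HSV).reshape(-1,3)
    k=(hsv[:,0]>45)&(hsv[:,0]<80)&(hsv[:,1]>130)&(abs(V[:,0]-462)<30)&(abs(V[:,1]+307)<30)&(V[:,2]<60)
    if k.sum(): print(n,"key z",np.median(V[k,2]))
    if n!="wrist":
        r=(W[...,:2]-O)@np.stack([rx,ry],1);z=W[...,2];k=(z>78)&(z<97)&(r[...,0]>20)&(r[...,0]<82)&(abs(r[...,1])<45);print(n,"jar",k.sum(),np.percentile(r[k][:,0],[2,50,98]),cv2.minAreaRect(r[k].astype(np.float32)))
    if n=="scene": cv2.imwrite("pics/c11z.png",cv2.resize(I[110:225,210:360],(750,575)))
E
```

```text
t 21.55 reader [ -31.7 -367.3  141.2] toolx.ry 0.0 toolz [ 0.002  -0.0014 -1.    ] F [ 0.  -0.6 -0.1] w -0.1
scene key z 51.6487287370515
scene jar 263 [45.89913722 65.70021047 78.93131414] ((62.21308135986328, -0.6255264282226562), (37.885398864746094, 66.29740142822266), 0.49282482266426086)
side key z 51.48979746322959
side jar 134 [43.20378725 56.50946478 78.49502845] ((61.813148498535156, -4.661983489990234), (66.27108001708984, 38.33281326293945), 88.98112487792969)
wrist key z 51.86375437325745
```

View pics/c11z.png

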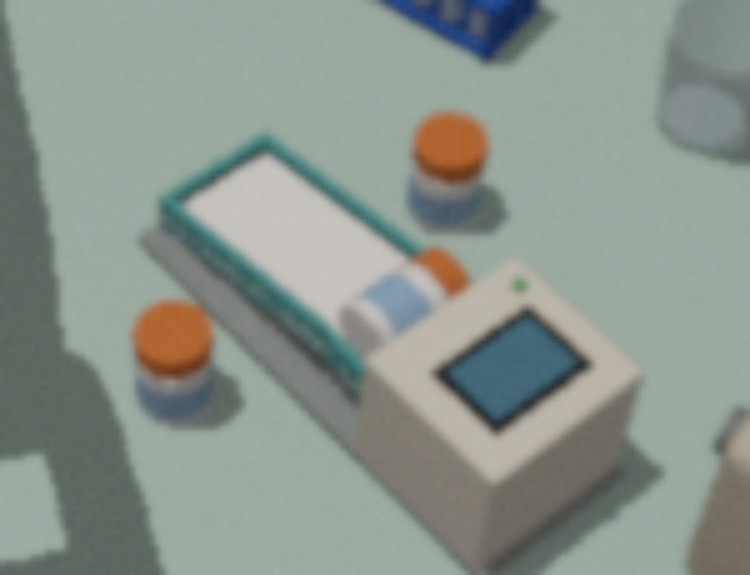

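View pics/side11.png

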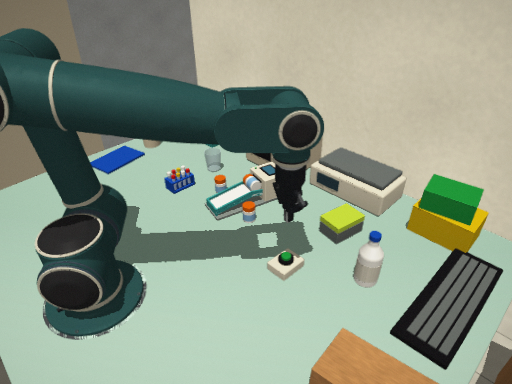

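The jar lies home at (405,300) in the zoomed scene view, the key is back up at 52 mm, the bystanders look unmoved and the arm is clear. Handing in.

```bash
python3 - <<'E'
from workcell import arm
print(arm.job_done())
E
```

```text
the job is handed in; nothing more can be done
None
```

I pushed the jar up the gutter and over the crest with two slightly opened fingertips, at about 12–25 mm/s. It rolled home against the stop, and I then pressed the green key fully down once and let it come up again. The job was handed in at about 21.7 s of the 51 s; `job_done()` gives no verdict.

**Last checks:**
- **Jar:** it lies at x ≈ 62 mm in the reader's frame, square to within about 1°. Across the gutter the scene camera reads y ≈ -0.6 mm. The side camera reads -4.7 mm, where its view of the jar is partly hidden.
- **Key:** its top measured about 46 mm while pressed, with 13 N on the wrist. It reads about 52 mm again now.
- **Robot and bystanders:** the arm is clear of everything. The other things look unmoved in the pictures, though I did not measure them.

**Fingertip offset:** the real fingertips end about 40 mm short of the reported TCP. My first pass therefore went over the jar without touching it. I measured the offset from depth, backed off and corrected for it before the real push, and the key contact later agreed with it.

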